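# Dip the diluent can and show the rod

## Robot

A 6-joint arm with a two-finger parallel gripper is mounted at the origin on the work surface. World frame = base frame: x ahead of the robot, y to its left, z up, the work surface at z = 0. Lengths are in mm, angles in rad, forces in N, time in s.
With the tool pointing down it reaches from about 275 to 750 mm from the base axis. Payload 10.2 kg.
Tool frame: the origin (TCP) lies on the centre line of the jaws, within the pads' length; the fingertips stand 19 mm ahead of it and the grasp point (between the pads) is the TCP; z points along the fingers, y is the line along which they close (so a half turn about z gives the same grasp; the last joint's range is limited). The gripper opens to 85 mm and grips with 20 to 120 N. Pads are 22 mm wide; open, the fingers measure 114 mm over their backs; the gripper's body (76 mm by 85 mm) begins 54 mm behind the grasp point. The pads swing forward as they close: fully open they stand 13 mm farther back than shut.
Start: joints at [0.955, 0.313, 1.498, -0, 1.331, -0.223], TCP at [200.971, 485.018, 250.294] pointing down, gripper open.
Joint ranges: [-2.94, 2.94], [-0.97, 2.17], [0.19, 2.56], [-1.23, 4.37], [0.02, 3.11], [-2.88, 2.88]. Speed limits (rad/s): [2.39, 2.39, 3.01, 3.14, 3.14, 3.14].

## Interface

Orientations are given as a unit quaternion [w, x, y, z].
In Python, from rig import sense, capture, finish_job, regions_of, mark_of gives the robot as it stands.
- The arm moves only by the tool jog_arm, never from a script. Its argument "series" is text: rows parted by semicolons, each of 7 numbers parted by spaces: the shift along the tool's x, y, z in units of 0.4 m (1.0 is 0.4 m), then the turn, a rotation vector about the tool's x, y, z in units of pi/2 rad (1.0 is pi/2 rad), then the opening, from -1 (shut) to 1 (fully open). A call has 1 to 20 rows; each row is the pose to reach, as a shift and turn from the pose commanded when the call began, along the tool's axes at that moment; what a row does not reach only later rows make up. A row lasts 1/8 s, in which the tool goes at most 62.5 mm and 10.7 degrees, less where a joint would pass 70% of its speed; a pose out of reach is approached as far as the arm can. A call with a number of a shift or a turn outside -1 to 1 is refused whole. A call with a gripper value outside its range is refused whole. The fingers move at their own pace and stop on an object; "grip_force" is the grip in N (left out, the last holds). Time passes only in rows, so rows that repeat a pose let the fingers close. It gives the time, the measured TCP pose, the force, the opening and the grip force at its end, in the units of the state.
- sense(): the state, without advancing time (a new reading comes with each control period).
- capture(name): name is "scene" or "top" or "wrist"; returns a dict with "img" (480x640x3 uint8, red, green, blue), "intrinsics" (3x3 intrinsics, pixels), "R" (3x3) and "t" (3): a world point X has camera coordinates R X + t. Camera axes: x right, y down, z forward; pixel columns grow to the right and rows downward; lengths in mm; the calibration is good to about 2 mm. A picture is of the moment at which its call begins. There is no depth.
- finish_job(): hands the job in; it is judged then, once.
Trained networks look in a picture, given as the dict that the camera call returned (one of the last four; its "shot" number tells which), for a name from the list of things; names that differ only in an ending like _2 or _b are one class to them, and where a whole thing is asked for, a point or a joint stands for the part that bears it (a point fixed in the world has none). Each returns a list of dicts, best first, with "confidence" (0 to 1); they miss things now and then, are a little off and sometimes report something else, mostly with a low value. They report only what shows in the picture. A call takes as long as a camera call. They do not tell look-alikes from the thing itself.
- regions_of(label, picture): "region" (480x640 bool, what is visible of it) and "point" ([row, column] in pixels, amid what is visible of it).
- mark_of(label, picture): "point" ([row, column] in pixels: a listed point, or the origin of a listed thing).
The state is a dict: "time_s": time; "joints": joint angles; "dq": joint speeds; "tau": joint torques, N m; "eef_pos": TCP position; "ee_rot": TCP orientation; "force": force on the tool from outside, world axes, zero at the start; "wrist_torque": the same for the moment, N m; "grip_width": opening from 0.0 (shut) to 1.0 (fully open); "grip_force": force on a finger pad.
Only numpy, scipy, OpenCV 4.12 (cv2) and the standard library are available. Lean on these libraries where they do the work, as an engineer would, in place of code of your own. Each camera call takes 0.05 s, during which the arm holds its last target. There are 200 camera calls.

## Task

Check how full the blood analyser's diluent can is: take the dip rod from its rest, push it down the can's slanting neck until its collar stops fully home on the mouth, and leave it there for a full second. Then draw it right out and hold it still and level, as level as you can by eye, with its tip over the drip tray and 100 to 200 mm above the bench, so that the mark can be read and drips fall in the tray. Finish while still holding it there, the rod touching nothing but the fingers; do not disturb the other things on the bench.

Things in the scene. Friction and masses are not known exactly. Their poses are not given: they have to be found in the camera images.
- dip_rod: dip rod, 205 mm long, 0.08 to 0.14 kg: steel rod 10 mm thick, round tip, dark rings; aluminium collar disc 36 mm across, 5 mm thick; black square grip 16 x 16 x 70 mm. Origin on the axis at the collar's seating face; x runs along the rod to the tip: tip at x = +130 mm, collar from -5 to 0, grip from -75 to -5, its flats across y and z. Balances about 30 mm from the collar towards the tip
- rod_tip (a point): the end of the rod's tip, on the axis, 130 mm from the collar's seating face
- rod_grip (a point): middle of the rod's black grip, on the axis, 40 mm behind the collar's seating face. At the start the rod lies level in its rest, its axis 65 mm above the bench, grip flats upright and level; grip and collar overhang the end of the rest, so fingers can pass down on both sides of the grip
- rod_rest: the rod's rest, fixed: grey foot 125 x 75 x 10 mm with two aluminium uprights 93 mm apart, each 36 mm wide, 8 mm thick, 74 mm high, with a slot 12 mm wide and 14 mm deep, open at the top, in which the rod lies along the rest's x, tip to +x. Origin at the middle of the foot's underside, z up
- can: the diluent can, fixed: stainless, 220 mm (x) by 200 mm (y) by 150 mm high, with a sloping shoulder along its +y side that carries the slanting neck; on its flat top a closed black cap 52 mm across, 22 mm high (not used) and a carrying handle 31 mm high, both on the half away from the neck. Origin at the middle of its underside, z up
- dip_neck: the can's slanting open steel neck, fixed: bore 16 mm, 90 mm long, the mouth flaring over its last 10 mm to 25 mm inside, 32 mm outside. Leans 45 degrees from vertical to the can's +y. Origin: centre of the mouth's rim, 152 mm above the bench; z along the axis, up and out. Rod fully home: collar on the rim, rod origin at this origin, rod x pointing down this z; the rod's whole length fits in
- drip_tray: the drip tray, fixed: flat open steel tray 140 mm (x) by 200 mm (y), rim 18 mm high, lined with white paper. Origin at the middle of its underside, z up
- amber_bottle: bystander: amber bottle 64 mm across, 135 mm high, upright; origin at the middle of its underside
- beaker: bystander: white plastic beaker 66 mm across, 75 mm high, upright; origin at the middle of its underside
- slide_carton: bystander: flat carton of slides 85 x 55 x 28 mm, white with a green band; origin at the middle of its underside
- petri_stack: bystander: stack of three clear dishes 93 mm across, 45 mm high; origin at the middle of its underside
- specimen_cup: bystander: small white specimen cup with a screwed lid, 50 mm across, 52 mm high, upright; origin at the middle of its underside
- pipette: bystander: hand pipette lying on the bench, about 230 mm long and 30 mm wide, blue body; origin on the bench under it, x along it to its tip
Things that resemble listed ones, but are neither listed nor needed, are in the scene too. Of the things that look like the dip_rod, the middle-sized one is meant.

How it is judged (in metres and radians):
On the way, in this order (a step that is already met when the one before it is completed fails the run):
1. the rod is in the neck with its collar home on the mouth, for a full second (at least 0.9 s) (z of dip_rod in the frame of dip_neck below 0.004 m and distance between dip_rod and dip_neck below 0.008 m and angle between the x axis of dip_rod and the z axis of dip_neck, either way round below 0.12 rad), for 0.9 s.
2. the rod is drawn right out of the neck in the fingers (distance between rod_tip and dip_neck above 0.02 m and z of rod_tip in the frame of dip_neck above 0 m and contact force between the fingers and dip_rod above 2 N), for 0.1 s.
At the end, for the whole second after the job is handed in: The fingers hold the rod still (under 20 mm/s, 0.15 rad/s), level within 9 degrees, its tip inside the drip tray's outline seen from above, 80 to 230 mm above the bench; the rod touches neither can, rest, tray, bottle nor beaker (angle between dip_rod's own x axis and vertical between 1.41 and 1.73 rad and x of rod_tip in the frame of drip_tray between -0.07 and 0.07 m and y of rod_tip in the frame of drip_tray between -0.1 and 0.1 m and height (world z) of rod_tip between 0.08 and 0.23 m and contact force between the fingers and dip_rod above 2 N and linear speed of dip_rod below 0.02 m/s and angular speed of dip_rod below 0.15 rad/s and contact force between dip_rod and can below 0.2 N and contact force between dip_rod and rod_rest below 0.2 N and contact force between dip_rod and drip_tray below 0.2 N and contact force between dip_rod and amber_bottle below 0.2 N and contact force between dip_rod and beaker below 0.2 N); the arm keeps its last pose, push and grip.
It fails at once if a bystander is shifted by more than 30 mm (knocked over counts) (distance of any of amber_bottle, beaker, slide_carton, petri_stack, pipette, specimen_cup from where it was at the start of the episode above 0.03 m or angle between any of amber_bottle, beaker's own z axis and vertical above 0.5 rad).
It also fails if it takes over 54 s, if anything falls off the work surface, if the arm or the gripper's body presses on something with over 40 N, if the wrist force passes 120 N, or if a joint passes its speed limit or range.

## Working session

There is one attempt and no reset: what is moved stays moved. The work goes in short steps, Python scripts to look and compute and a tool call to move; the robot and the scene stay as the last step left them, time stands still between calls to the robot, and variables do not carry over. Pictures are saved under pics/ and viewed, at most 10 in all, crops included, and the job is handed in when it is done.

Besides the shell and the picture viewer there is one more tool, called after ">>>" as a command line: name --argument value ..., lists and objects as JSON in quotes. jog_arm: Moves the arm, as the interface text tells. Shifts and turns lie within -1 to 1; 1 stands for 0.4 m of shift or pi/2 rad of turn. Its arguments: {"type":"object","properties":{"series":{"type":"string"},"grip_force":{"type":"number"}},"required":["series"]}

```bash
mkdir -p pics
cat > h.py <<'E'
import numpy as np, cv2, json
from rig import sense, capture, finish_job, regions_of, mark_of
def ray(c,p):
    K=np.array(c["intrinsics"]);R=np.array(c["R"]);t=np.array(c["t"])
    d=R.T@np.linalg.solve(K,[p[1],p[0],1.]); return -R.T@t,d/np.linalg.norm(d)
def onz(c,p,z):
    o,d=ray(c,p); return o+d*(z-o[2])/d[2]
def tri(L):
    A=np.zeros((3,3));b=np.zeros(3)
    for c,p in L:
        o,d=ray(c,p);M=np.eye(3)-np.outer(d,d);A+=M;b+=M@o
    X=np.linalg.solve(A,b); return X,[round(float(np.linalg.norm(np.cross(X-ray(c,p)[0],ray(c,p)[1]))),1) for c,p in L]
def proj(c,X):
    v=np.array(c["intrinsics"])@(np.array(c["R"])@np.asarray(X,float)+np.array(c["t"])); return v[:2]/v[2]
def save(n,img): cv2.imwrite(f"pics/{n}.png",cv2.cvtColor(np.ascontiguousarray(img),cv2.COLOR_RGB2BGR))
E
python3 - <<'E'
from h import *
s=sense();print(s["time_s"],s["ee_rot"])
C={}
for n in["scene","top","wrist"]:
    c=C[n]=capture(n); save(n,c["img"]); print(n,ray(c,[240,320]))
    for l in["dip_rod","rod_tip","rod_grip","rod_rest","can","dip_neck","drip_tray","amber_bottle","beaker","slide_carton","petri_stack","specimen_cup","pipette"]:
        print(l,[(np.round(m["point"]).tolist(),round(m["confidence"],2)) for m in mark_of(l,c)][:4])
E
```

```text
0.0 [-2.39803482e-04  1.95128687e-01  9.80777446e-01 -5.81806517e-04]
scene (array([1257.86992971,  -98.38774055, 1335.15157348]), array([-0.51042556,  0.10898939, -0.85298714]))
dip_rod [([218.0, 383.0], 0.8), ([237.0, 175.0], 0.67), ([160.0, 424.0], 0.61), ([203.0, 502.0], 0.54)]
rod_tip [([214.0, 416.0], 0.62), ([230.0, 519.0], 0.62), ([223.0, 338.0], 0.59), ([314.0, 371.0], 0.29)]
rod_grip [([195.0, 492.0], 0.71), ([151.0, 427.0], 0.66), ([216.0, 397.0], 0.55)]
rod_rest [([231.0, 361.0], 0.84), ([359.0, 319.0], 0.65)]
can [([293.0, 231.0], 0.88), ([221.0, 335.0], 0.29)]
dip_neck [([266.0, 259.0], 0.55)]
drip_tray [([314.0, 369.0], 0.62)]
amber_bottle [([360.0, 318.0], 0.84)]
beaker [([237.0, 177.0], 0.9)]
slide_carton [([222.0, 302.0], 0.95)]
petri_stack [([249.0, 453.0], 0.73)]
specimen_cup [([264.0, 319.0], 0.89)]
pipette [([233.0, 359.0], 0.6), ([264.0, 262.0], 0.16)]
top (array([ 440.99475244,   79.08438839, 1183.89926514]), array([ 0.0764184,  0.0040785, -0.9970675]))
dip_rod [([260.0, 256.0], 0.83), ([346.0, 177.0], 0.68), ([266.0, 123.0], 0.57)]
rod_tip [([272.0, 311.0], 0
[... 164 characters left out ...]
], 0.8)]
dip_neck [([214.0, 401.0], 0.63)]
drip_tray [([174.0, 298.0], 0.71)]
amber_bottle [([140.0, 357.0], 0.69), ([228.0, 192.0], 0.17)]
beaker []
slide_carton [([296.0, 339.0], 0.7), ([262.0, 238.0], 0.69)]
petri_stack [([229.0, 189.0], 0.96)]
specimen_cup [([241.0, 337.0], 0.85), ([259.0, 240.0], 0.19)]
pipette [([235.0, 520.0], 0.75), ([242.0, 335.0], 0.62)]
wrist (array([134.26028263, 512.70541197, 374.22685444]), array([ 0.27115707, -0.11600685, -0.95551884]))
dip_rod [([275.0, 308.0], 0.74)]
rod_tip [([405.0, 297.0], 0.58)]
rod_grip [([232.0, 312.0], 0.58)]
rod_rest []
can []
dip_neck []
drip_tray []
amber_bottle []
beaker []
slide_carton []
petri_stack []
specimen_cup []
pipette []
```

View pics/scene.png

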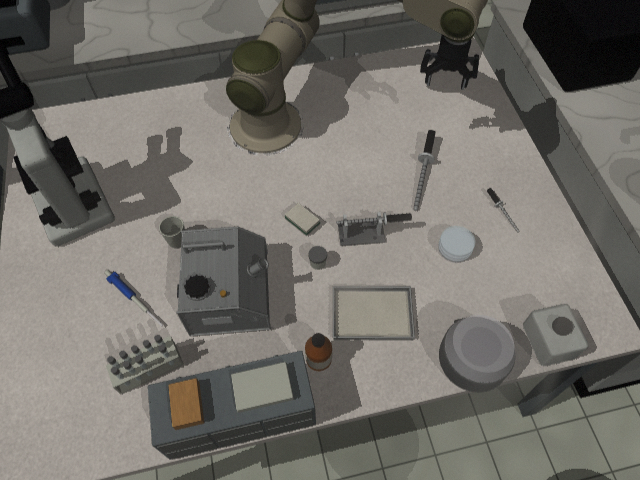

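View pics/top.png

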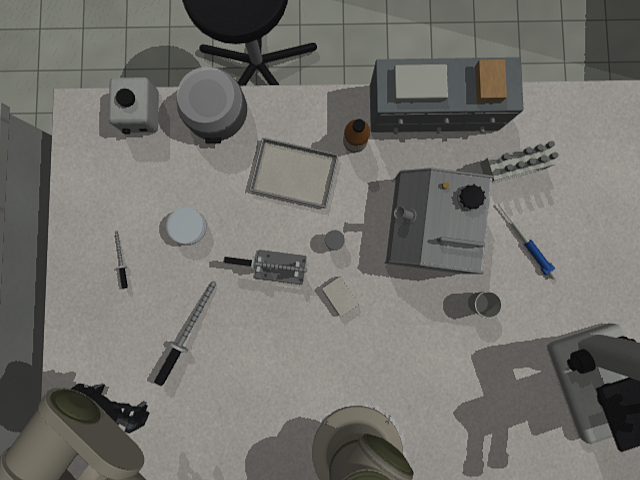

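The rod in the rest is the middle-sized one (scene ~[222,375], top ~[263,260]). It points −y towards the can, whose neck faces +y at scene [266,259] and top [214,403]. The tray is at top [174,298].

Run:
```python
from h import *
s,t=capture("scene"),capture("top")
P={"grip":([216,397],[260,238]),"tip":([223,338],[272,311]),"neck":([266,259],[214,401]),"tray":([314,371],[174,298]),"can":([293,231],[226,427]),"rest":([231,361],[265,279]),"cup":([264,319],[241,337]),"bottle":([360,318],[140,357]),"petri":([249,453],[229,189])}
for k,(a,b) in P.items():
    X,e=tri([(s,a),(t,b)]); print(k,X.round(),e)
print("top@z0 tray corners",[onz(t,p,18)[:2].round().tolist() for p in([140,258],[153,338],[208,327],[193,247])])
def up(c,r0,r1,c0,c1,k): return cv2.resize(c["img"][r0:r1,c0:c1],None,fx=k,fy=k,interpolation=cv2.INTER_CUBIC)
a=up(t,160,280,380,500,3);b=up(t,240,290,200,320,3);d=up(s,220,340,170,280,3)
im=np.zeros((600,720,3),np.uint8);im[:360,:360]=a;im[:360,360:690]=d;im[360:510,:360]=b;im[360:540,360:]=up(s,200,260,320,440,3)
save("crops",im)
```

```text
grip [479. 282.  77.] [0.9, 0.9]
tip [451. 115.  59.] [9.1, 9.1]
neck [ 579. -105.  137.] [1.3, 1.3]
tray [707. 144.   2.] [4.8, 4.8]
can [ 565. -193.    2.] [0.5, 0.5]
rest [468. 188.  18.] [0.9, 0.9]
cup [530.  46.  -2.] [6.5, 6.5]
bottle [796. -14.   2.] [2.9, 2.9]
petri [566. 428. -13.] [1.1, 1.1]
top@z0 tray corners [[794.0, 243.0], [757.0, 34.0], [613.0, 65.0], [654.0, 271.0]]
```

View pics/crops.png

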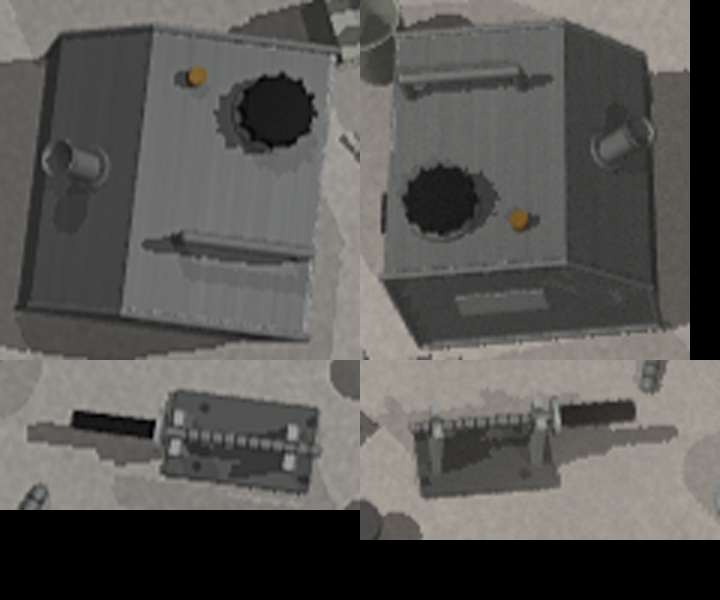

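Run:
```python
from h import *
s,t=capture("scene"),capture("top")
X,e=tri([(s,[264.3,263.3]),(t,[213.3,399.3])]);print("mouth",X.round(1),e, onz(t,[213.3,399.3],152).round(1), onz(s,[264.3,263.3],152).round(1))
a,b=onz(t,[259.7,224],65),onz(t,[270,305.7],65);print("rod",a,b,np.linalg.norm(b-a),np.degrees(np.arctan2(*(b-a)[1::-1])))
tc=lambda x,y:[160+y/3,380+x/3]
a,b=onz(t,tc(122,312),150),onz(t,tc(150,30),150);print("can x az",a,b,np.degrees(np.arctan2(*(b-a)[1::-1])))
a,b=onz(t,tc(306,338),150),onz(t,tc(335,52),150);print("far edge",a,b,np.degrees(np.arctan2(*(b-a)[1::-1])))
a,b=onz(t,[265,200+430/3-0],0),0
sc=lambda x,y:[220+y/3,170+(x-360)/3]
a,b=onz(s,sc(567,24),150),onz(s,sc(568,266),150);print("scene ridge",a,b,np.degrees(np.arctan2(*(b-a)[1::-1])))
st=sense();from scipy.spatial.transform import Rotation as R
w,x,y,z=st["ee_rot"];print(R.from_quat([x,y,z,w]).as_matrix().round(3))
```

```text
mouth [580.2 -97.1 144.6] [1.7, 1.7] [578.8 -97.5 152. ] [584.9 -95.4 152. ]
rod [481.14352995 319.24107413  65.        ] [453.7516136  119.38961898  65.        ] 201.7199078124209 -97.80441032843223
can x az [ 463.35192537 -142.84244684  150.        ] [ 678.26391262 -170.78465887  150.        ] -7.407870012970189
far edge [ 442.35979514 -279.8050485   150.        ] [ 659.38923193 -311.02728528  150.        ] -8.186503527301888
scene ridge [ 467.07985651 -136.54714596  150.        ] [ 686.10269058 -169.64123376  150.        ] -8.592327015113272
[[-0.924  0.383 -0.   ]
 [ 0.383  0.924 -0.   ]
 [ 0.    -0.    -1.   ]]
```

```bash
cat >> h.py <<'E'
from scipy.spatial.transform import Rotation as Ro
def cur():
    s=sense();w,x,y,z=s["ee_rot"];return np.array(s["eef_pos"]),Ro.from_quat([x,y,z,w])
def pose(az,tilt):
    """az: rod azimuth (tip) deg; tilt: tool lean deg, body away from the tip side; closes across rod"""
    r=np.array([np.cos(np.radians(az)),np.sin(np.radians(az)),0]);u=np.array([0,0,1.])
    z=np.sin(np.radians(tilt))*r-np.cos(np.radians(tilt))*u
    y=np.cross(u,r); x=np.cross(y,z)
    return Ro.from_matrix(np.c_[x,y,z])
def jog(p,R,base=None):
    p0,R0=base or cur()
    d=R0.inv().apply(np.asarray(p)-p0)/400;v=(R0.inv()*R).as_rotvec()/(np.pi/2)
    print(" ".join(f"{q:.4f}" for q in [*d,*v]),"| mm",round(float(np.linalg.norm(d)*400)),"deg",round(float(np.linalg.norm(v)*90),1))
E
python3 - <<'E'
from h import *
R=pose(-97.8,20);print(R.as_matrix().round(2))
jog([479,283,175],R)
E
```

```text
[[ 0.13  0.99 -0.05]
 [ 0.93 -0.14 -0.34]
 [-0.34  0.   -0.94]]
-0.8355 -0.2005 0.1882 0.1459 -0.1892 0.8276 | mm 352 deg 77.5
```

>>> jog_arm --series "-0.2 -0.05 0.05 0.03 -0.04 0.2 1;-0.8355 -0.2 0.188 0.146 -0.189 0.8276 1;-0.8355 -0.2 0.188 0.146 -0.189 0.8276 1;-0.8355 -0.2 0.188 0.146 -0.189 0.8276 1;-0.8355 -0.2 0.188 0.146 -0.189 0.8276 1;-0.8355 -0.2 0.188 0.146 -0.189 0.8276 1;-0.8355 -0.2 0.188 0.146 -0.189 0.8276 1;-0.8355 -0.2 0.188 0.146 -0.189 0.8276 1;-0.8355 -0.2 0.188 0.146 -0.189 0.8276 1;-0.8355 -0.2 0.188 0.146 -0.189 0.8276 1;-0.8355 -0.2 0.188 0.146 -0.189 0.8276 1;-0.8355 -0.2 0.188 0.146 -0.189 0.8276 1"

```text
time_s: 3.8
eef_pos: [479.1, 283.2, 175.2]
ee_rot: [0.114, 0.742, 0.647, -0.131]
force: [0.0, -0.1, -0.2]
grip_width: 1.004
grip_force: 0.0
```

Run:
```python
from h import *
s=sense();print(np.round(s["joints"],2))
p,R=cur();print(p.round(1),R.as_matrix().round(2).tolist())
w,t,c=capture("wrist"),capture("top"),capture("scene");save("w1",w["img"])
for l in["rod_grip","rod_tip","dip_rod"]:
    for n,q in(("w",w),("t",t),("s",c)): print(l,n,[(np.round(m["point"],1).tolist(),round(m["confidence"],2),onz(q,m["point"],65)[:2].round(1).tolist()) for m in mark_of(l,q)][:3])
```

```text
[ 0.45  0.57  1.34 -0.29  1.43  0.65]
[479.1 283.2 175.2] [[0.13, 0.99, -0.05], [0.93, -0.14, -0.34], [-0.34, -0.0, -0.94]]
rod_grip w [([184.9, 314.1], 0.67, [474.6, 285.3])]
rod_grip t [([260.5, 240.1], 0.65, [478.7, 279.8]), ([293.4, 339.0], 0.52, [396.2, 39.0])]
rod_grip s [([216.1, 396.6], 0.87, [472.1, 283.4]), ([195.6, 491.3], 0.55, [467.7, 558.6])]
rod_tip w [([53.8, 227.6], 0.84, [441.5, 366.7]), ([345.3, 316.2], 0.62, [451.8, 119.6])]
rod_tip t [([228.7, 114.4], 0.62, [560.7, 590.7]), ([272.7, 309.7], 0.61, [447.1, 109.7])]
rod_tip s [([219.6, 337.0], 0.56, [445.4, 123.3]), ([231.5, 518.5], 0.47, [594.9, 584.2])]
dip_rod w [([235.0, 312.0], 0.83, [467.2, 245.8])]
dip_rod t [([265.0, 254.2], 0.55, [467.4, 245.2])]
dip_rod s [([218.8, 384.4], 0.77, [472.8, 248.7]), ([200.9, 498.8], 0.71, [489.4, 571.9]), ([220.4, 335.6], 0.65, [447.1, 119.0])]
```

View pics/w1.png

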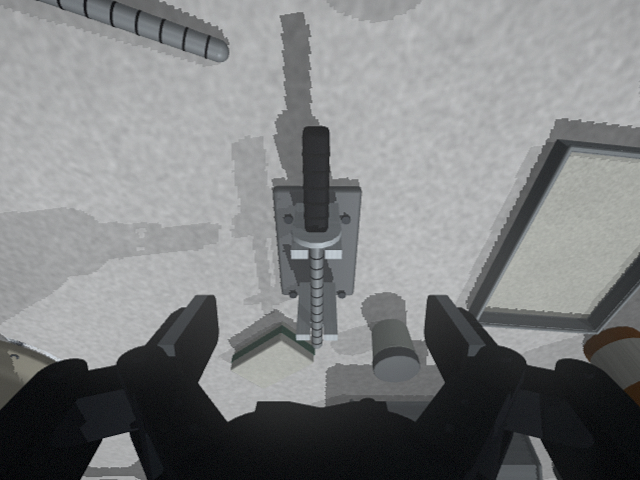

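Run:
```python
from h import *
w,t,c=capture("wrist"),capture("top"),capture("scene")
print(tri([(w,[184.9,314.1]),(t,[260.5,240.1]),(c,[216.1,396.6])]),tri([(w,[345.3,316.2]),(t,[272.7,309.7]),(c,[219.6,337])]))
print(onz(w,[127,315.5],68),onz(w,[178,316],72))
R=pose(-97.8,20);jog([476,284,66],R)
```

```text
(array([475.48205932, 282.515598  ,  65.2173426 ]), [2.8, 4.3, 2.8]) (array([448.50528484, 116.7515066 ,  65.32044631]), [3.6, 7.2, 6.7])
[481.22652154 323.69841127  68.        ] [477.16399558 293.64300278  72.        ]
0.0941 -0.0079 0.2560 -0.0002 -0.0001 0.0000 | mm 109 deg 0.0
```

>>> jog_arm --series "0.047 -0.008 0.128 0 0 0 1;0.08 -0.008 0.21 0 0 0 1;0.094 -0.008 0.256 0 0 0 1;0.094 -0.008 0.256 0 0 0 1;0.094 -0.008 0.256 0 0 0 1;0.094 -0.008 0.256 0 0 0 -1;0.094 -0.008 0.256 0 0 0 -1;0.094 -0.008 0.256 0 0 0 -1;0.094 -0.008 0.256 0 0 0 -1;0.094 -0.008 0.256 0 0 0 -1;0.094 -0.008 0.256 0 0 0 -1;0.094 -0.008 0.256 0 0 0 -1" --grip_force 80

```text
time_s: 6.05
eef_pos: [476.0, 283.9, 66.1]
ee_rot: [0.114, 0.742, 0.647, -0.131]
force: [-0.9, 0.2, 2.7]
grip_width: 0.173
grip_force: 78.7
```

>>> jog_arm --series "-0.01 0 -0.03 0 0 0 -1;-0.034 0 -0.094 0 0 0 -1;-0.085 0 -0.235 0 0 0 -1;-0.137 0 -0.376 0 0 0 -1;-0.171 0 -0.47 0 0 0 -1;-0.171 0 -0.47 0 0 0 -1;-0.171 0 -0.47 0 0 0 -1;-0.171 0 -0.47 0 0 0 -1"

```text
time_s: 7.05
eef_pos: [475.6, 283.8, 264.8]
ee_rot: [0.114, 0.742, 0.647, -0.132]
force: [0.2, 0.1, -1.0]
grip_width: 0.17
grip_force: 78.6
```

Run:
```python
from h import *
s=sense();print(s["grip_width"],s["grip_force"],s["force"])
p,R=cur();print(p.round(1))
w,t,c=capture("wrist"),capture("top"),capture("scene");save("w2",w["img"])
L={}
for l in["rod_grip","rod_tip"]:
    for n,q in(("w",w),("t",t),("s",c)):
        L[l,n]=[(np.round(m["point"],1).tolist(),round(m["confidence"],2)) for m in mark_of(l,q)][:3]; print(l,n,L[l,n])
rx=R.apply([-np.cos(np.radians(20)),0,np.sin(np.radians(20))])
print("rx",rx)
for n,q in(("w",w),("t",t),("s",c)): print(n,"expected tip colrow",proj(q,p+rx*168).round(1),"grip",proj(q,p).round(1))
a=t["img"][180:300,200:360];b=c["img"][150:250,300:460]
im=np.zeros((600,800,3),np.uint8);im[:240,:320]=cv2.resize(a,None,fx=2,fy=2,interpolation=2);im[240:440,:320]=cv2.resize(b,None,fx=2,fy=2,interpolation=2);im[:480,320:]=w["img"][:,80:560];save("m2",im)
```

```text
0.16985979549201255 78.5803735256195 [ 0.18794002  0.13374689 -1.01085275]
[475.6 283.8 264.8]
rod_grip w [([316.5, 319.6], 0.59), ([289.6, 281.7], 0.16)]
rod_grip t [([259.7, 221.6], 0.68)]
rod_grip s [([169.1, 408.5], 0.85), ([194.2, 492.6], 0.64)]
rod_tip w [([34.2, 252.9], 0.61)]
rod_tip t [([270.5, 307.1], 0.71), ([281.5, 213.0], 0.39)]
rod_tip s [([177.0, 337.4], 0.76), ([231.3, 522.2], 0.61)]
rx [-0.13581027 -0.99073418  0.00115981]
w expected tip colrow [321.4 484.3] grip [321.4 321.5]
t expected tip colrow [303.1 269.4] grip [220.3 258.9]
s expected tip colrow [336.6 176.4] grip [406. 171.]
```

View pics/m2.png

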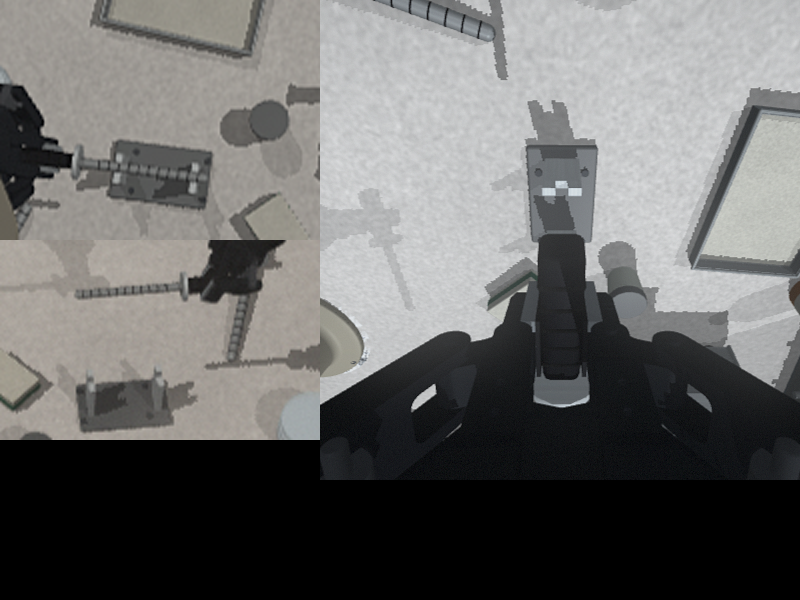

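```bash
cat >> h.py <<'E'
M=np.array([581,-97,152.]);AZ=-98.
n=np.array([-np.cos(np.radians(AZ)),-np.sin(np.radians(AZ)),1])/2**.5
E
python3 - <<'E'
from h import *
R=pose(AZ,-25);print(R.apply([-np.cos(np.radians(20)),0,np.sin(np.radians(20))]),n)
jog(M+n*195,R)
E
```

```text
[-0.09841024 -0.70022527 -0.70710678] [0.09841024 0.70022527 0.70710678]
-0.5497 0.3906 0.1364 -0.0003 0.5000 0.0022 | mm 275 deg 45.0
```

>>> jog_arm --series "-0.06 0.04 0 0 0.05 0 -1;-0.2 0.13 0.02 0 0.17 0 -1;-0.32 0.22 0.05 0 0.28 0 -1;-0.44 0.31 0.1 0 0.39 0 -1;-0.55 0.391 0.136 0 0.5 0.002 -1;-0.55 0.391 0.136 0 0.5 0.002 -1;-0.55 0.391 0.136 0 0.5 0.002 -1;-0.55 0.391 0.136 0 0.5 0.002 -1;-0.55 0.391 0.136 0 0.5 0.002 -1"

```text
time_s: 8.62
eef_pos: [600.1, 41.0, 290.5]
ee_rot: [-0.142, 0.736, 0.642, 0.163]
force: [0.1, -0.2, -0.8]
grip_width: 0.173
grip_force: 78.5
```

Run:
```python
from h import *
s=sense();print(s["time_s"],np.round(s["joints"],2),np.round(s["force"],1))
p,R=cur();rx=R.apply([-np.cos(np.radians(20)),0,np.sin(np.radians(20))]);print(p.round(1),rx.round(3))
w,t,c=capture("wrist"),capture("top"),capture("scene")
for n_,q,(r0,c0) in(("t",t,(180,345)),("s",c,(215,215))): print(n_,"tip",proj(q,p+rx*168).round(1),"collar",proj(q,p+rx*36).round(1),"mouth",proj(q,M).round(1),"base",proj(q,M-60*n).round(1))
a=t["img"][175:250,350:450];b=c["img"][215:290,230:330]
up=lambda a,k:cv2.resize(a,None,fx=k,fy=k,interpolation=cv2.INTER_CUBIC)
im=np.zeros((600,800,3),np.uint8);im[:300,:400]=up(a,4);im[300:,:400]=up(b,4);im[:300,400:]=cv2.resize(w["img"],(400,300),interpolation=cv2.INTER_AREA);save("m3",im)
```

```text
8.625 [-0.3   0.45  1.26  0.43  1.51 -0.2 ] [ 0.1 -0.2 -0.8]
[600.1  41.  290.5] [-0.096 -0.701 -0.707]
t tip [391.4 209.9] collar [352.5 197.8] mouth [399.1 212.3] base [413.9 217. ]
s tip [270.2 258.3] collar [308.1 234.3] mouth [262.4 263. ] base [246.9 272.8]
```

View pics/m3.png

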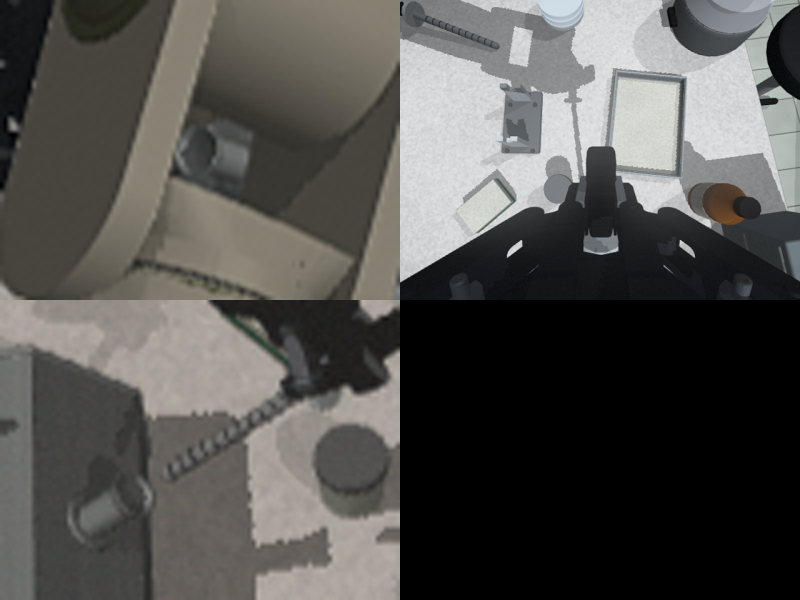

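```bash
sed -i 's/^M=.*;AZ/M=np.array([580,-98.2,152.]);AZ/' h.py
python3 - <<'E'
from h import *
R=pose(AZ,-25)
for k in(170,155,140):jog(M+n*k,R)
E
```

```text
-0.0638 -0.0020 0.0202 -0.0005 0.0001 0.0009 | mm 27 deg 0.1
-0.0990 -0.0020 0.0330 -0.0005 0.0001 0.0009 | mm 42 deg 0.1
-0.1342 -0.0020 0.0458 -0.0005 0.0001 0.0009 | mm 57 deg 0.1
```

>>> jog_arm --series "-0.03 -0.002 0.01 0 0 0 -1;-0.064 -0.002 0.02 0 0 0 -1;-0.08 -0.002 0.027 0 0 0 -1;-0.099 -0.002 0.033 0 0 0 -1;-0.099 -0.002 0.033 0 0 0 -1;-0.099 -0.002 0.033 0 0 0 -1"

```text
time_s: 9.52
eef_pos: [595.4, 9.6, 261.7]
ee_rot: [-0.142, 0.737, 0.641, 0.163]
force: [0.3, 0.4, -1.7]
grip_width: 0.172
grip_force: 78.5
```

Run:
```python
from h import *
s=sense();print(s["time_s"],np.round(s["force"],1),np.round(s["wrist_torque"],2))
p,R=cur();print(p.round(1),(p-M-n*155).round(1))
t,c=capture("top"),capture("scene")
for n_,q in(("t",t),("s",c)): print(n_,"tip",proj(q,p+rx*168).round(1) if 0 else "","mouth",proj(q,M).round(1))
up=lambda a,k:cv2.resize(a,None,fx=k,fy=k,interpolation=cv2.INTER_CUBIC)
im=np.zeros((600,800,3),np.uint8);im[:300,:400]=up(t["img"][195:233,370:420],8)[:300,:400];im[:480,400:]=up(c["img"][225:285,245:295],8);save("m4",im)
```

```text
9.525 [ 0.3  0.4 -1.7] [-0.24  0.08 -0.02]
[595.4   9.6 261.7] [ 0.2 -0.7  0.1]
t tip  mouth [399.6 212.8]
s tip  mouth [261.8 262.8]
```

View pics/m4.png

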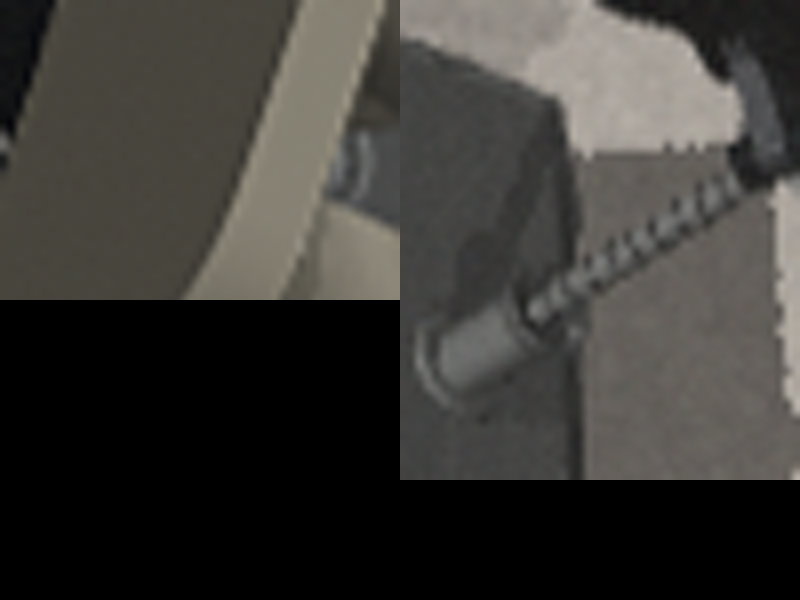

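>>> jog_arm --series "-0.02 0.0025 0.007 0 0 0 -1;-0.045 0.0025 0.016 0 0 0 -1;-0.07 0.0025 0.025 0 0 0 -1;-0.094 0.0025 0.034 0 0 0 -1;-0.094 0.0025 0.034 0 0 0 -1"

```text
time_s: 10.25
eef_pos: [592.2, -19.2, 232.4]
ee_rot: [-0.143, 0.737, 0.64, 0.163]
force: [0.2, 0.3, -1.0]
grip_width: 0.174
grip_force: 78.5
```

>>> jog_arm --series "-0.03 0 0.011 0 0 0 -1;-0.06 0 0.022 0 0 0 -1;-0.09 0 0.033 0 0 0 -1;-0.12 0 0.0435 0 0 0 -1;-0.146 0 0.053 0 0 0 -1;-0.146 0 0.053 0 0 0 -1;-0.146 0 0.053 0 0 0 -1"

```text
time_s: 11.12
eef_pos: [586.4, -62.1, 189.6]
ee_rot: [-0.142, 0.737, 0.641, 0.163]
force: [0.7, 0.1, -0.6]
grip_width: 0.173
grip_force: 78.5
```

Run:
```python
from h import *
p,R=cur();s=sense();print(p,((p-M)@n).round(1),(p-M-n*((p-M)@n)).round(1),np.round(s["wrist_torque"],2),R.as_matrix().round(3).tolist())
```

```text
[586.40066999 -62.05171303 189.61432563] 52.5 [ 1.2 -0.6  0.5] [-0.17  0.05  0.  ] [[0.126, 0.99, 0.059], [0.898, -0.139, 0.419], [0.423, 0.0, -0.906]]
```

>>> jog_arm --series "-0.012 0 0.0043 0 0 0 -1;-0.024 0 0.0086 0 0 0 -1;-0.028 0 0.0102 0 0 0 -1;-0.028 0 0.0102 0 0 0 -1"

```text
time_s: 11.62
eef_pos: [585.1, -70.6, 180.8]
ee_rot: [-0.142, 0.737, 0.641, 0.163]
force: [-0.6, -0.5, -1.0]
grip_width: 0.17
grip_force: 78.5
```

>>> jog_arm --series "-0.005 0 0.0018 0 0 0 -1;-0.005 0 0.0018 0 0 0 -1;-0.005 0 0.0018 0 0 0 -1"

```text
time_s: 12.0
eef_pos: [585.1, -71.0, 180.5]
ee_rot: [-0.143, 0.736, 0.641, 0.164]
force: [-0.7, 5.6, 5.6]
grip_width: 0.169
grip_force: 79.2
```

>>> jog_arm --series "-0.003 0 0.001 0 0 0 -1;-0.003 0 0.001 0 0 0 -1;-0.003 0 0.001 0 0 0 -1;-0.003 0 0.001 0 0 0 -1;-0.003 0 0.001 0 0 0 -1;-0.003 0 0.001 0 0 0 -1;-0.003 0 0.001 0 0 0 -1;-0.003 0 0.001 0 0 0 -1;-0.003 0 0.001 0 0 0 -1;-0.003 0 0.001 0 0 0 -1;-0.003 0 0.001 0 0 0 -1;-0.003 0 0.001 0 0 0 -1"

```text
time_s: 13.5
eef_pos: [585.1, -71.0, 180.5]
ee_rot: [-0.143, 0.736, 0.641, 0.165]
force: [-2.0, 9.3, 10.1]
grip_width: 0.174
grip_force: 79.6
```

Run:
```python
from h import *
p,R=cur();s=sense();print(((p-M)@n).round(1),(p-M-n*((p-M)@n)).round(1))
t,c,w=capture("top"),capture("scene"),capture("wrist")
up=lambda a,k:cv2.resize(a,None,fx=k,fy=k,interpolation=cv2.INTER_CUBIC)
im=np.zeros((480,800,3),np.uint8);im[:320,:400]=up(w["img"][240:400,220:420],2);im[:480,400:]=up(c["img"][225:285,235:285],8);save("m5",im)
```

```text
39.7 [ 1.2 -0.6  0.5]
```

View pics/m5.png

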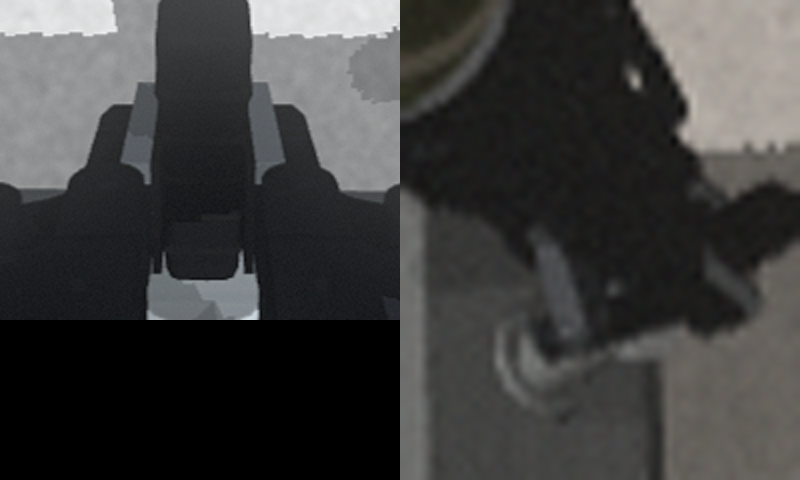

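>>> jog_arm --series "-0.007 0 0.0025 0 0 0 -1;-0.007 0 0.0025 0 0 0 -1;-0.007 0 0.0025 0 0 0 -1;-0.007 0 0.0025 0 0 0 -1;-0.007 0 0.0025 0 0 0 -1;-0.007 0 0.0025 0 0 0 -1;-0.007 0 0.0025 0 0 0 -1;-0.007 0 0.0025 0 0 0 -1;-0.007 0 0.0025 0 0 0 -1;-0.007 0 0.0025 0 0 0 -1"

```text
time_s: 14.9
eef_pos: [585.2, -71.2, 180.5]
ee_rot: [-0.144, 0.735, 0.641, 0.167]
force: [-3.8, 18.9, 24.0]
grip_width: 0.173
grip_force: 80.7
```

Run:
```python
from h import *
p,R=cur();s=sense();print(((p-M)@n).round(1),(p-M-n*((p-M)@n)).round(1),np.round(s["force"],1))
jog(p+n*200,R)
```

```text
39.6 [ 1.3 -0.7  0.5] [-3.8 18.9 24. ]
0.4712 0.0020 -0.1673 0.0000 0.0000 0.0000 | mm 200 deg 0.0
```

>>> jog_arm --series "0.03 0 -0.011 0 0 0 -1;0.09 0 -0.032 0 0 0 -1;0.16 0.001 -0.057 0 0 0 -1;0.24 0.001 -0.085 0 0 0 -1;0.32 0.002 -0.113 0 0 0 -1;0.4 0.002 -0.142 0 0 0 -1;0.48 0.002 -0.17 0 0 0 -1;0.48 0.002 -0.17 0 0 0 -1;0.48 0.002 -0.17 0 0 0 -1;0.48 0.002 -0.17 0 0 0 -1"

```text
time_s: 16.15
eef_pos: [605.3, 67.9, 318.1]
ee_rot: [-0.143, 0.737, 0.64, 0.163]
force: [0.3, 0.3, -0.9]
grip_width: 0.175
grip_force: 78.5
```

Run:
```python
from h import *
p,R=cur();print(p)
T=np.array([704,148]) # tray
# outline estimate from 4 rim corners
az=-98.; r=np.array([np.cos(np.radians(az)),np.sin(np.radians(az)),0])
tip=np.array([704,153,170.]);tgt=tip-r*168
print("tcp target",tgt); jog(tgt+[0,0,60],pose(az,20)); jog(tgt,pose(az,20))
```

```text
[605.31057508  67.89957374 318.10604075]
tcp target [727.38108096 319.36503555 170.        ]
0.5100 0.2147 0.4803 -0.0015 -0.5000 -0.0005 | mm 293 deg 45.0
0.4466 0.2151 0.6163 -0.0015 -0.5000 -0.0005 | mm 316 deg 45.0
```

Run:
```python
from h import *
az=-45.; r=np.array([np.cos(np.radians(az)),np.sin(np.radians(az)),0])
tgt=np.array([704,150,155.])-r*168
print("tcp target",tgt); jog(tgt+[0,0,70],pose(az,20)); jog(tgt,pose(az,20))
```

```text
tcp target [585.20606076 268.79393924 155.        ]
0.3458 -0.1195 0.4184 0.0250 -0.4637 -0.6034 | mm 222 deg 68.5
0.2719 -0.1191 0.5770 0.0250 -0.4637 -0.6034 | mm 260 deg 68.5
```

>>> jog_arm --series "0.04 -0.015 0.05 0.003 -0.058 -0.075 -1;0.09 -0.03 0.1 0.006 -0.116 -0.15 -1;0.13 -0.045 0.155 0.009 -0.17 -0.225 -1;0.17 -0.06 0.21 0.012 -0.23 -0.3 -1;0.22 -0.075 0.26 0.016 -0.29 -0.375 -1;0.26 -0.09 0.31 0.019 -0.35 -0.45 -1;0.3 -0.105 0.36 0.022 -0.41 -0.525 -1;0.346 -0.1195 0.418 0.025 -0.4637 -0.6034 -1;0.346 -0.1195 0.418 0.025 -0.4637 -0.6034 -1;0.34 -0.1195 0.43 0.025 -0.4637 -0.6034 -1;0.31 -0.119 0.5 0.025 -0.4637 -0.6034 -1;0.285 -0.119 0.55 0.025 -0.4637 -0.6034 -1;0.272 -0.119 0.577 0.025 -0.4637 -0.6034 -1;0.272 -0.119 0.577 0.025 -0.4637 -0.6034 -1;0.272 -0.119 0.577 0.025 -0.4637 -0.6034 -1;0.272 -0.119 0.577 0.025 -0.4637 -0.6034 -1;0.272 -0.119 0.577 0.025 -0.4637 -0.6034 -1"

```text
time_s: 18.27
eef_pos: [585.6, 269.7, 156.6]
ee_rot: [0.162, 0.376, 0.91, -0.066]
force: [-0.7, 0.3, -0.4]
grip_width: 0.168
grip_force: 78.5
```

Run:
```python
from h import *
p,R=cur();s=sense();print(p.round(1),np.abs(s["dq"]).max(),s["grip_force"]);rx=R.apply([-np.cos(np.radians(20)),0,np.sin(np.radians(20))])
t,c=capture("top"),capture("scene")
for n_,q in(("t",t),("s",c)):print(n_,"tip",proj(q,p+rx*169).round(1),"collar",proj(q,p+rx*37).round(1),[(np.round(m["point"],1).tolist(),round(m["confidence"],2)) for m in mark_of("rod_tip",q)][:3])
up=lambda a,k:cv2.resize(a,None,fx=k,fy=k,interpolation=cv2.INTER_CUBIC)
im=np.zeros((600,800,3),np.uint8);im[:,:400]=up(t["img"][120:270,220:320],4);im[:600,400:]=up(c["img"][200:350,320:420],4);save("m6",im)
```

```text
[585.6 269.7 156.6] 0.003398018067698456 78.51469159126282
t tip [289.8 159.5] collar [249.  200.4] [([160.3, 291.7], 0.83), ([229.6, 114.2], 0.66)]
s tip [375.6 285.8] collar [401.8 244.6] [([234.7, 520.6], 0.75), ([284.1, 375.1], 0.73)]
```

View pics/m6.png

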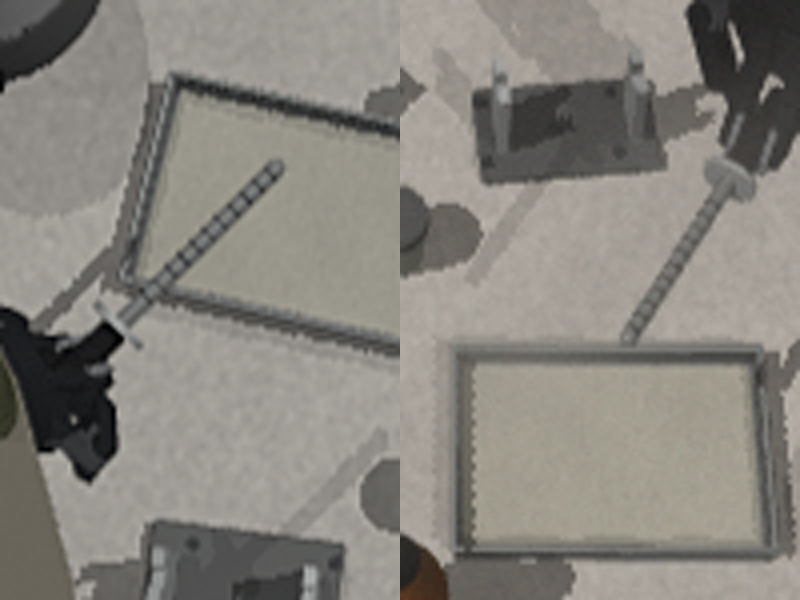

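Run:
```python
from h import *
t,c=capture("top"),capture("scene")
a=tri([(t,[161,289.5]),(c,[284.4,377])]);b=tri([(t,[200.75,249.5]),(c,[245.25,402])]);print(a,b)
print([tri([(t,m["point"]),(c,k)]) for m,k in[(mark_of("rod_tip",t)[0],[284.1,375.1])]])
print([(onz(c,[200+y/4,320+(x-400)/4],18)[:2]).round() for x,y in[(455,350),(765,350),(775,552),(458,552)]])
```

```text
(array([702.23332783, 152.74930528, 156.62053221]), [1.8, 1.8]) (array([611.79387645, 243.74259274, 153.04529698]), [0.7, 0.7])
[(array([605.48676166, 331.49668601, 176.36623816]), [197.7, 197.7])]
[array([620.,  72.]), array([667., 269.]), array([801., 232.]), array([756.,  40.])]
```

```bash
python3 -c "
from h import *
print(finish_job())"
```

```text
the job is handed in; nothing more can be done
None
```

I dipped the rod fully home in the neck and held it there well over a second. I then drew it out and handed in the job with the rod held still and level to about 2°, its tip over the drip tray about 156 mm above the bench; the verdict was not shown.

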